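# Dock the deep-well plate on the fraction collector

### The arm

A 6-joint arm with a two-finger parallel gripper is mounted at the origin on the work surface. World frame = base frame: x ahead of the robot, y to its left, z up, the work surface at z = 0. Lengths are in m, angles in rad, forces in N, time in s.
With the tool pointing down it reaches from about 0.25 to 0.725 m from the base axis. Payload 4 kg.
Tool frame: the origin (TCP) lies midway between the tips of the shut fingers; the grasp point (between the pads) lies grip_point_offset behind it (grip_point_offset is the distance from the TCP to the grasp point, in m); z points along the fingers, y is the line along which they close (so a half turn about z gives the same grasp; the last joint's range is limited). The gripper opens to 85 mm and grips with 20 to 120 N. Pads are 22 mm wide; open, the fingers measure 114 mm over their backs; the gripper's body (76 mm by 85 mm) begins 54 mm behind the grasp point. The pads swing forward as they close: fully open they stand 13 mm farther back than shut.
Start: joints at [-1.17, 0.241, 0.005, 1.335, 0, 1.571], TCP at [0.195, -0.46, 0.231] pointing down, gripper open.
Joint ranges: [-2.72, 2.72], [-1.05, 1.87], [-1.09, 1.28], [-1.99, 2.15], [-1.42, 1.44], [-3.14, 3.14]. Speed limits (rad/s): [2.79, 2.79, 3.14, 3.14, 3.14, 3.14].

### API

Orientations are given as a unit quaternion [x, y, z, w].
In Python, from workcell import * gives the robot as it stands. The module is installed in compiled form; this text tells all that it offers.
- The arm moves only by the tool arm_command, never from a script. Its arguments are lists of equal length, an entry for each row: "slide": the shift along the tool's x, y, z in cm, a list of three; "spin": the turn about the tool's z in degrees. A call has exactly 5 rows; each row is the pose to reach, as a shift and turn from the pose commanded when the call began, along the tool's axes at that moment; what a row does not reach only later rows make up. A row lasts 1/8 s, in which the tool goes at most 62.5 mm and 10.7 degrees, less where a joint would pass 70% of its speed; a pose out of reach is approached as far as the arm can. A call with a gripper value outside its range is refused whole. "jaw" is the finger opening in cm, from 0 to 8.54, set as the call begins (left out, the last holds). The fingers move at their own pace and stop on an object; the grip force is fixed at half the most. Time passes only in rows, so rows that repeat a pose let the fingers close, or fill a call up. It gives the time, the measured TCP pose, the force, the opening and the grip force at its end, in the units of the state.
- get_obs(): the state, without advancing time (a new reading comes with each control period).
- camera(name): name is "scene" or "top" or "wrist"; returns a dict with "pixels" (480x640x3 uint8, red, green, blue), "range_z" (480x640 float32, m along the optical axis (not along the pixel's ray), 0 where there is no reading), "intrinsics" (3x3 intrinsics, pixels), "rvec" (rotation vector, rad) and "tvec" (3), from world to camera coordinates, as OpenCV has them. Camera axes: x right, y down, z forward; pixel columns grow to the right and rows downward; lengths in m; the calibration is good to about 2 mm. The wrist camera is an equidistant fisheye: a pixel r from the principal point sees the ray r / f radians off the axis. A picture is of the moment at which its call begins.
- job_done(): hands the job in; it is judged then, once.
Trained networks look in a picture, given as the dict that the camera call returned (one of the last four; its "shot" number tells which), for a name from the list of things; names that differ only in an ending like _2 or _b are one class to them, and where a whole thing is asked for, a point or a joint stands for the part that bears it (a point fixed in the world has none). Each returns a list of dicts, best first, with "confidence" (0 to 1); they miss things now and then, are a little off and sometimes report something else, mostly with a low value. They report only what shows in the picture. A call takes as long as a camera call. They do not tell look-alikes from the thing itself.
- recognise(picture, thing): "centre" ([column, row] in pixels, amid what is visible of it).
- landmark_of(picture, thing): "centre" ([column, row] in pixels: a listed point, or the origin of a listed thing).
The state is a dict: "clock": time; "joint_pos": joint angles; "joint_vel": joint speeds; "tau": joint torques, N m; "eef_pos": TCP position; "tool_rot": TCP orientation; "ft_force": force on the tool from outside, world axes, zero at the start; "ft_torque": the same for the moment, N m; "grip_width": finger opening in m; "grasp_force": force on a finger pad.
Only numpy, scipy, OpenCV 4.12 (cv2) and the standard library are available. Lean on these libraries where they do the work, as an engineer would, in place of code of your own. Each camera call takes 0.05 s, during which the arm holds its last target. There are 200 camera calls.

### The job

The 24-well plate that was set down askew on the fraction collector's deck has to be docked in the free place beside the other plate: push it along the deck with your fingers until it sits square in the corner, its long side flat against the back stop and its left end (seen from the robot) against the low rib. Its open wells are full, so slide it steadily and never lift or tip it; leave the plate that is already docked and everything else standing about where they are, and finish with the hand clear.

Things in the scene. Friction and masses are not known exactly. Their poses are not given: they have to be found in the camera images.
- collector: fraction collector, a fixed bench machine, yaw up to 0.25 rad. Origin: on the bench (z = 0) under the middle of its deck; x to the machine's back (away from the robot), y to its left. Deck: flat bare grey sheet 340 (x) by 420 (y), top 30 above the bench, no lip at front or right. Docked in the free place, the plate's origin is at (57, -14, 30). Sizes and positions in mm, in this frame
- corner (a point): inner corner of the free place: where the front face of the back stop (x = 100) meets the right face of the rib (y = 50), at deck height (z = 30). Axes as the collector's
- stop_mid (a point): middle of the upper front edge of the back stop, a black bar along y, 8 thick, 400 long (y = -204 to 196), 20 high over the deck; front face at x = 100
- rib_end (a point): middle of the upper front end of the low rib, a black bar that runs 94 forward from the back stop, 6 thick (y = 50 to 56), 14 high over the deck. It parts the free place (right) from the taken one (left); a like bar, the left cheek (y = 196 to 202), bounds the taken place
- gantry_mid (a point): middle of the top of the white gantry beam behind the stop, along y, x = 128 to 166, y = -206 to 312, 63 to 90 above the bench, on a post at each end; a black carriage, up to 163 above the bench, is parked on it at y = 229 to 281
- tower_top (a point): middle of the top of the white control tower at the left end, 285 (x = -170 to 115) by 100 (y = 212 to 312), 90 high, with the parked dispensing arm over it, up to 178 above the bench
- plate: the loose white deep-well plate to dock: 85.5 (x) by 127.8 (y), 44 high, plain upright sides, 4 by 6 square wells, 0.22 to 0.42 kg, slides on the deck with friction. Origin: centre of its underside. Starts 62 to 112 short of its docked place and 30 to 90 to the right of it, turned up to 0.3 rad from the collector; +x side goes to the stop, +y end to the rib
- docked_plate: a second plate of the same kind and size, loose but already docked between the rib and the left cheek, against the back stop. Origin: centre of its underside. Not to be moved
- vial: a closed clear glass vial, 28 across, 60 high, standing on the deck in front of the docked plate. Origin: centre of its underside. Bystander
- cap: a white screw cap, 35 across, 13 high, lying on the deck in front of the docked plate (it and the vial may have changed places). Origin: centre of its underside. Bystander
- amber_bottle: a closed amber bottle, 56 across, 100 high, standing on the bench to the right of the collector. Origin: centre of its underside. Bystander
- beaker: an open glass beaker, 66 across, 85 high, on the bench to the right of the collector (it and the amber bottle may have changed places). Origin: centre of its underside. Bystander
- tip_box: a grey box of pipette tips, 82 by 122, 55 high, on the bench to the left of the collector. Origin: centre of its underside. Bystander
Things that resemble listed ones, but are neither listed nor needed, are in the scene too. Leave any purple look-alike of the plate alone.

How it is judged:
By the outcome, as a careful person would: the job done as asked, in the order asked, and still so for the second after the job is handed in, with the robot touching nothing.
It also fails if it takes over 45 s, if anything falls off the work surface, if the arm or the gripper's body presses on something with over 40 N, if the wrist force passes 120 N, or if a joint passes its speed limit or range.

## Working session

There is one attempt and no reset: what is moved stays moved. The work goes in short steps, Python scripts to look and compute and a tool call to move; the robot and the scene stay as the last step left them, time stands still between calls to the robot, and variables do not carry over. Pictures are saved under pics/ and viewed, at most 10 in all, crops included, and the job is handed in when it is done.

Besides the shell and the picture viewer there is one more tool, called after "Emit:" as a command line: name --pt "numbers of a row" for each row, then --argument value for the rest. arm_command: Moves the arm, as the interface text tells. Its arguments: {"type":"object","properties":{"slide":{"type":"array","items":{"type":"array","items":{"type":"number"}}},"spin":{"type":"array","items":{"type":"number"}},"jaw":{"type":"number"}},"required":["slide","spin"]}

```bash
mkdir -p pics; cat > h.py <<'E'
from workcell import *
import numpy as np, cv2
from scipy.spatial.transform import Rotation as R
def px2w(p,c,z=None):
    K=c['intrinsics'];Rm=cv2.Rodrigues(np.array(c['rvec'],float))[0];t=np.array(c['tvec'],float).ravel()
    r=np.array([(p[0]-K[0,2])/K[0,0],(p[1]-K[1,2])/K[1,1],1])
    o=-Rm.T@t;d=Rm.T@r
    if z is None:
        s=c['range_z'][int(round(p[1])),int(round(p[0]))]
    else: s=(z-o[2])/d[2]
    return o+s*d
def w2px(P,c):
    return cv2.projectPoints(np.array(P,float).reshape(-1,3),np.array(c['rvec'],float),np.array(c['tvec'],float),c['intrinsics'],None)[0].reshape(-1,2)
def save(c,n): cv2.imwrite('pics/'+n+'.png',c['pixels'][:,:,::-1])
E
python3 - <<'E'
from h import *
np.set_printoptions(precision=4,suppress=True)
o=get_obs();print(o['clock'],o['eef_pos'],o['tool_rot'])
for n in ['top','scene']:
    c=camera(n);save(c,n+'0')
    for th in ['collector','corner','stop_mid','rib_end','gantry_mid','tower_top','plate','docked_plate','vial','cap','amber_bottle','beaker','tip_box']:
        L=landmark_of(c,th)
        for l in L[:3]:
            p=l['centre'];print(n,th,round(l['confidence'],2),np.round(p,1),'depth',px2w(p,c))
E
```

```text
0.0 [ 0.1948 -0.4598  0.2304] [ 0.98    0.1991 -0.0002 -0.001 ]
top collector 0.77 [307.  236.9] depth [0.5348 0.0579 0.0611]
top corner 0.75 [292.1 199.1] depth [0.6504 0.1037 0.0246]
top stop_mid 0.71 [308.2 194.1] depth [0.6657 0.0584 0.0266]
top rib_end 0.67 [287.3 232. ] depth [0.5541 0.1139 0.0272]
top gantry_mid 0.62 [288.4 178.5] depth [0.6927 0.1133 0.0841]
top gantry_mid 0.26 [285.4 231.1] depth [0.5558 0.1191 0.031 ]
top tower_top 0.83 [209.5 238.1] depth [0.508  0.3089 0.1457]
top plate 0.69 [285.  230.8] depth [0.5566 0.1203 0.0311]
top plate 0.64 [415.2 325.7] depth [ 0.3032 -0.2423  0.029 ]
top plate 0.59 [327.  247.2] depth [0.5057 0.0027 0.0714]
top docked_plate 0.88 [261.5 215. ] depth [0.5943 0.1856 0.0559]
top docked_plate 0.22 [211.3 237.7] depth [0.5199 0.3143 0.0904]
top vial 0.47 [244.2 275.7] depth [0.4212 0.2225 0.0778]
top cap 0.59 [274.3 267.2] depth [0.4511 0.1453 0.0444]
top amber_bottle 0.91 [490.4 222. ] depth [ 0.5883 -0.4436  0.0687]
top beaker 0.75 [288.8 177.5] depth [0.6952 0.1123 0.0852]
top beaker 0.56 [484.8 276.9] depth [ 0.4346 -0.4199  0.081
[... 570 characters left out ...]
ne docked_plate 0.64 [323.3 299.9] depth [0.6152 0.2201 0.0606]
scene docked_plate 0.21 [297.  236.4] depth [0.5347 0.0255 0.0576]
scene vial 0.81 [382.7 271.7] depth [0.4415 0.2359 0.0412]
scene cap 0.62 [268.  269.3] depth [0.652  0.0609 0.0515]
scene cap 0.53 [359.8 254.4] depth [0.4442 0.159  0.0394]
scene amber_bottle 0.84 [174.9 168.7] depth [ 0.6196 -0.4327  0.0311]
scene amber_bottle 0.75 [388.1 295. ] depth [0.5382 0.3392 0.1319]
scene amber_bottle 0.38 [299.5 234.5] depth [0.526  0.0246 0.0579]
scene beaker 0.82 [223.6 152.9] depth [ 0.4633 -0.4169  0.019 ]
scene tip_box 0.78 [461.2 372.8] depth [0.5137 0.5362 0.0474]
scene tip_box 0.31 [222.5 151.1] depth [ 0.4644 -0.4199  0.0246]
```

```bash
python3 - <<'E'
import cv2
a=cv2.imread('pics/top0.png');b=cv2.imread('pics/scene0.png')
cv2.imwrite('pics/t1.png',cv2.resize(a[160:370,180:460],None,fx=2.85,fy=2.85,interpolation=3))
cv2.imwrite('pics/s1.png',cv2.resize(b[120:420,140:500],None,fx=2,fy=2,interpolation=3))
E
```

```text
(no output)
```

View pics/t1.png

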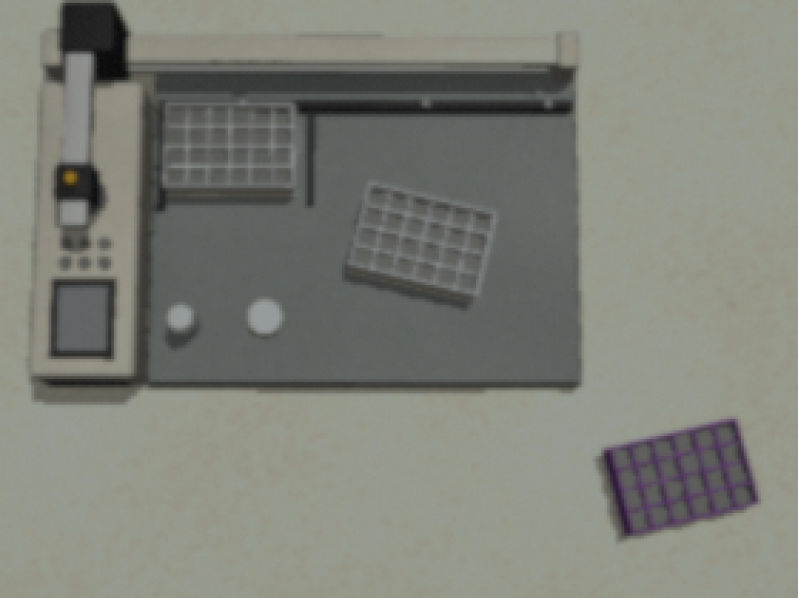

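View pics/s1.png

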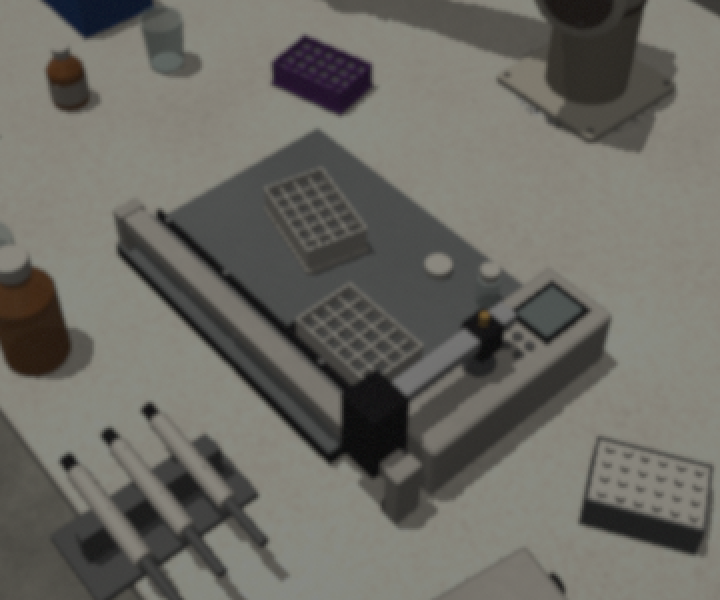

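The top view shows three candidates. The white plate askew on bare deck is at (327,244), the white docked plate is left of the rib at (261,213), and the purple look-alike is off the deck at (415,325). I choose (327,244), which both views and the crops agree on. Next I fit the poses.

```bash
cat >> h.py <<'E'
from scipy.optimize import least_squares
def fitplate(c,z,box,zr=(0.062,0.085)):
    K=c['intrinsics'];v,u=np.mgrid[0:480,0:640];Rm=cv2.Rodrigues(np.array(c['rvec'],float))[0];t=np.array(c['tvec'],float).ravel()
    d=c['range_z'];P=np.stack([(u-K[0,2])/K[0,0]*d,(v-K[1,2])/K[1,1]*d,d],-1)-t
    W=P@Rm
    br=c['pixels'].astype(int).min(-1)
    x0,x1,y0,y1=box
    m=(W[...,0]>x0)&(W[...,0]<x1)&(W[...,1]>y0)&(W[...,1]<y1)&(W[...,2]>zr[0])&(W[...,2]<zr[1])&(d>0)
    return m,W
E
python3 - <<'E'
from h import *
np.set_printoptions(precision=4,suppress=True)
G={'corner':(.1,.05,.03),'stop_mid':(.1,-.004,.05),'rib_end':(.006,.053,.044),'gantry_mid':(.147,.053,.09)}
obs=[];pl=[]
ini=np.array([.55,.06,0.])
for n in ['top','scene']:
    c=camera(n)
    for g,q in G.items():
        for l in landmark_of(c,g)[:1]: 
            w=px2w(l['centre'],c,q[2]);obs.append((g,n,w,q))
    m,W=fitplate(c,0,(.4,.62,-.12,.09))
    q=W[m]; 
    if n=='top':
        pts=q[:,:2].astype(np.float32); print('top rect',len(pts),np.median(q[:,2]),cv2.minAreaRect(pts*1000))
        m2,_=fitplate(c,0,(.53,.68,.11,.27));print('docked',cv2.minAreaRect((_[m2][:,:2]*1000).astype(np.float32)),np.median(_[m2][:,2]))
    else: print('scene rect',cv2.minAreaRect((q[:,:2]*1000).astype(np.float32)),np.median(q[:,2]))
    for l in landmark_of(c,'plate')[:3]: print(n,'plate lm z.03',px2w(l['centre'],c,.03),l['confidence'])
    Z=W[(abs(W[...,0]-.48)<.02)&(abs(W[...,1]-.1)<.03)][:,2];print('deck z',np.median(Z))
def res(s,ob=None):
    x,y,a=s;return np.concatenate([[ (x+np.cos(a)*q[0]-np.sin(a)*q[1]-w[0]),(y+np.sin(a)*q[0]+np.cos(a)*q[1]-w[1])] for g,n,w,q in obs])
r=least_squares(res,ini,loss='soft_l1',f_scale=.004);print('collector',r.x)
for o,e in zip(obs,res(r.x).reshape(-1,2)): print(o[0],o[1],o[2],e)
E
```

```text
top rect 640 0.06682513673717826 ((515.6122436523438, 1.5665740966796875), (124.88329315185547, 84.81265258789062), 77.5584487915039)
docked ((605.3614501953125, 190.58114624023438), (149.09556579589844, 158.8682403564453), 0.06298097223043442) 0.06909410928068832
top plate lm z.03 [0.5127 0.0138 0.03  ] 0.6
top plate lm z.03 [ 0.3018 -0.2405  0.03  ] 0.57
deck z 0.03014701545826299
scene rect ((516.4098510742188, 2.5375747680664062), (134.71791076660156, 86.31359100341797), 77.38008880615234) 0.06752357344092096
scene plate lm z.03 [ 0.324  -0.2365  0.03  ] 0.74
scene plate lm z.03 [0.5195 0.006  0.03  ] 0.73
deck z 0.030411278140899185
collector [0.551  0.0573 0.0528]
corner top [0.6428 0.1149 0.03  ] [ 0.0054 -0.0024]
stop_mid top [0.6584 0.0544 0.05  ] [-0.0074  0.0041]
rib_end top [0.5613 0.1176 0.044 ] [-0.0071 -0.0071]
gantry_mid top [0.6887 0.1212 0.09  ] [ 0.0064 -0.0032]
corner scene [0.6609 0.115  0.03  ] [-0.0127 -0.0025]
stop_mid scene [0.6461 0.0441 0.05  ] [0.005  0.0145]
rib_end scene [0.5453 0.1071 0.044 ] [0.0089 0.0034]
gantry_mid scene [0.6983 0.1171 0.09  ] [-0.0033  0.0009]
```

```bash
python3 - <<'E'
from h import *
np.set_printoptions(precision=4,suppress=True)
o=get_obs()
c=camera('top')
print('cam R',cv2.Rodrigues(np.array(c['rvec']))[0])
g=cv2.GaussianBlur(c['pixels'],(3,3),0).astype(float).mean(-1)
def edge(a,b,z,n=60,h=6,sign=1):
    # world segment a->b at height z; search across normal in image for strongest gradient
    P=[];a=np.array(a);b=np.array(b);nr=np.array([-(b-a)[1],(b-a)[0]])/np.linalg.norm(b-a)
    s=np.linspace(-.014,.014,57)
    for t in np.linspace(.04,.96,n):
        q=a+t*(b-a);L=np.c_[q+s[:,None]*nr,np.full(len(s),z)]
        u=w2px(L,c).astype(np.float32)
        v=cv2.remap(g.astype(np.float32),u[:,0].copy(),u[:,1].copy(),cv2.INTER_LINEAR).ravel()
        d=np.gradient(cv2.GaussianBlur(v.reshape(1,-1),(1,1),0).ravel())*sign
        d=np.convolve(d,np.ones(5)/5,'same');d[:3]=d[-3:]=0
        P.append(q+s[d.argmax()]*nr)
    P=np.array(P,np.float32);vx,vy,x,y=cv2.fitLine(P,cv2.DIST_HUBER,0,.001,.001).ravel()
    r=np.abs((P-[x,y])@[-vy,vx]);return np.array([x,y]),np.array([vx,vy]),np.median(r)
x,y,a=.551,.0573,.02
for it in range(3):
    C=lambda p:np.array([x+np.cos(a)*p[0]-np.sin(a)*p[1],y+np.sin(a)*p[0]+np.cos(a)*p[1]])
    out={}
    # (segment, z) in collector frame. normal = +90deg of a->b
    for n,p,q,z,sg in [('front',(-.17,-.21),(-.17,.2),.03,1),('right',(-.17,-.21),(.09,-.21),.03,-1),
        ('stopf',(.1,-.2),(.1,.04),.03,1),('ribR',(.012,.05),(.09,.05),.03,-1),('ribR14',(.012,.05),(.09,.05),.044,-1)]:
        pt,dr,rs=edge(C(p),C(q),z,sign=sg)
        if dr@(C(q)-C(p))<0: dr=-dr
        an=np.arctan2(dr[1],dr[0])-(np.pi/2 if n in('front','stopf') else 0)
        loc=np.array([[np.cos(a),np.sin(a)],[-np.sin(a),np.cos(a)]])@(pt-[x,y])
        out[n]=(an,loc);print(it,n,'yaw',round(an,4),'local',loc,'res',rs)
    break
m,W=fitplate(c,0,(.66,.76,-.2,.3),(.08,.1))
print(cv2.minAreaRect((W[m][:,:2]*1000).astype(np.float32)),m.sum())
# overlay of model for yaw candidate
im=c['pixels'][:,:,::-1].copy();im=cv2.resize(im,None,fx=4,fy=4,interpolation=3)
a=.04
for p,q,z in [((-.17,-.21),(-.17,.21),.03),((-.17,-.21),(.1,-.21),.03),((.1,-.204),(.1,.196),.05),((.1,.05),(.006,.05),.044),((.128,-.206),(.128,.312),.09)]:
    u=w2px([[*C(p),z],[*C(q),z]],c)*4
    cv2.line(im,*[tuple(int(k) for k in t) for t in u],(0,0,255),1)
cv2.imwrite('pics/ov.png',im[640:1240,720:1520])
E
```

```text
cam R [[ 0.0261 -0.9997  0.0024]
 [-0.9813 -0.0261 -0.1907]
 [ 0.1907  0.0026 -0.9817]]
0 front yaw 0.0233 local [-0.1761 -0.0101] res 0.0005403194
0 right yaw 0.0247 local [-0.04   -0.2101] res 0.0006410752
0 stopf yaw 0.0267 local [ 0.0984 -0.0957] res 0.00013266879
0 ribR yaw -0.0165 local [0.0495 0.0498] res 0.00044442824
0 ribR14 yaw -0.0139 local [0.051  0.0491] res 0.0005041958
((696.38671875, 77.95196533203125), (47.38653564453125, 445.265625), 2.423004388809204) 1730
```

View pics/ov.png

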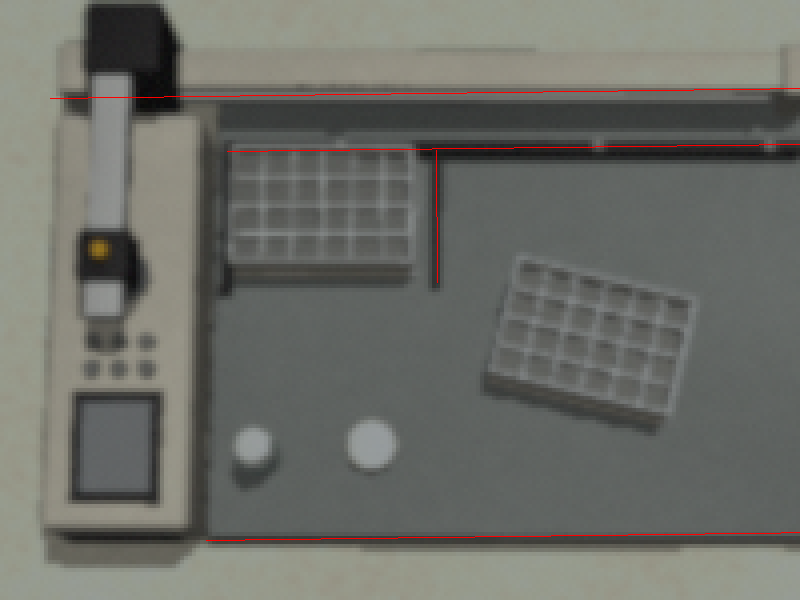

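Both crops confirm the choice: a white plate on bare deck, right of the rib. The plate is at (0.516, 0.002), yaw -12.5°. The collector is at about (0.549, 0.057), yaw 1.4°. The offsets from the docked place are about 91 mm short and 40 mm right, which is within the stated ranges. Now I approach the front side of the plate.

Emit:
arm_command --pt "3 -2.5 0" --pt "7 -6 0" --pt "11.5 -9.8 0" --pt "16 -13.6 0" --pt "20.4 -17.4 0" --spin '[3.6,7.2,10.8,14.4,18]' --jaw 6

```text
clock: 2.68
eef_pos: [0.3157, -0.219, 0.2316]
tool_rot: [0.999, 0.042, 0.001, 0.0]
ft_force: [1.7, 0.9, 0.5]
grip_width: 0.0597
grasp_force: 0.0
```

Emit:
arm_command --pt "3 -5 0" --pt "6 -10 1.5" --pt "9.3 -15 4" --pt "12 -20 7" --pt "13.9 -22.8 10" --spin '[3.5,7,10.5,14,17.3]'

```text
clock: 3.3
eef_pos: [0.4231, -0.046, 0.1354]
tool_rot: [0.997, -0.07, 0.001, -0.024]
ft_force: [0.1, -0.2, 0.2]
grip_width: 0.06
grasp_force: 0.0
```

```bash
python3 - <<'E'
from h import *
o=get_obs();print(o['clock'],o['eef_pos'],R.from_quat(o['tool_rot']).as_matrix()[:2,0],grip_point_offset if 'grip_point_offset' in globals() else '')
c=camera('wrist');save(c,'w1')
E
```

```text
3.3 [ 0.42308631 -0.0460396   0.13543465] [ 0.99006125 -0.14063546] 0.0187
```

View pics/w1.png

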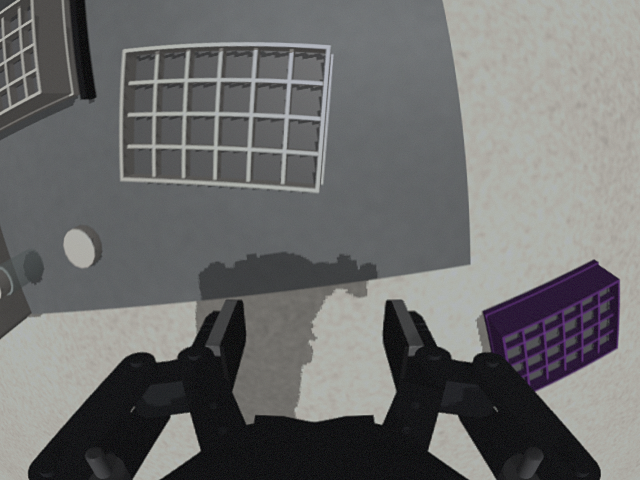

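The wrist view shows the plate, its corners near (123,50), (330,45), (320,190) and (122,180). The rib end is at (88,97), the cap at (82,247) and the purple plate on the bench at (555,320). The fingers are in front of the plate, and the arm is still lagging its target, so I let it settle.

Emit:
arm_command --pt "0 0 0" --pt "0 0 0" --pt "0 0 0" --pt "0 0 0" --pt "0 0 0" --spin '[0,0,0,0,0]'

```text
clock: 3.98
eef_pos: [0.4221, -0.0482, 0.1365]
tool_rot: [0.997, -0.073, 0.001, -0.023]
ft_force: [-0.4, 0.5, 0.7]
grip_width: 0.0602
grasp_force: 0.0
```

```bash
cat >> h.py <<'E'
def fisheye_ray(p,c):
    K=c['intrinsics'];d=np.array([(p[0]-K[0,2])/K[0,0],(p[1]-K[1,2])/K[1,1]]);th=np.linalg.norm(d)
    return np.array([*(d/th*np.sin(th)),np.cos(th)])
def wpx2w(p,c,z):
    Rm=cv2.Rodrigues(np.array(c['rvec'],float))[0];t=np.array(c['tvec'],float).ravel()
    o=-Rm.T@t;d=Rm.T@fisheye_ray(p,c);return o+d*(z-o[2])/d[2]
def wcloud(c):
    K=c['intrinsics'];v,u=np.mgrid[0:480,0:640]
    a=(u-K[0,2])/K[0,0];b=(v-K[1,2])/K[1,1];th=np.hypot(a,b)+1e-9;k=np.tan(th)/th
    d=c['range_z'];P=np.stack([a*k*d,b*k*d,d],-1)
    Rm=cv2.Rodrigues(np.array(c['rvec'],float))[0];t=np.array(c['tvec'],float).ravel()
    return (P-t)@Rm
def platefit(c,box,W=None):
    W=wcloud(c) if W is None else W
    x0,x1,y0,y1=box
    m=(W[...,0]>x0)&(W[...,0]<x1)&(W[...,1]>y0)&(W[...,1]<y1)&(W[...,2]>.070)&(W[...,2]<.079)&(c['range_z']>0)
    q=W[m];return cv2.minAreaRect((q[:,:2]*1000).astype(np.float32)),np.median(q[:,2]),len(q)
E
python3 - <<'E'
from h import *
np.set_printoptions(precision=4,suppress=True)
o=get_obs();print(o['clock'],o['eef_pos'],R.from_quat(o['tool_rot']).as_matrix()[:2,0])
c=camera('wrist');save(c,'w2');print(platefit(c,(.42,.62,-.1,.095)))
for th in ['plate','rib_end','corner','stop_mid']:
    for l in landmark_of(c,th)[:1]: print(th,l['centre'],wpx2w(l['centre'],c,{'rib_end':.044,'stop_mid':.05}.get(th,.03)))
W=wcloud(c)
m=(W[...,2]>.040)&(W[...,2]<.053)&(c['range_z']>0)&(W[...,0]>.5)&(W[...,0]<.67)&(W[...,1]<.15)&(W[...,1]>-.15)&(c['pixels'].max(-1)<60)
q=W[m];print(m.sum())
s=q[(q[:,0]>.635)&(q[:,2]>.047)];r=q[(q[:,0]<.635)&(q[:,1]>.1)]
for b in (s,r):
    if len(b)>5:print(len(b),b.min(0),b.max(0),cv2.minAreaRect((b[:,:2]*1000).astype(np.float32)))
E
```

```text
3.975 [ 0.4221 -0.0482  0.1365] [ 0.9893 -0.1456]
(((517.5927734375, 0.735809326171875), (126.14198303222656, 83.18522644042969), 77.83418273925781), np.float64(0.07275701567320321), 3082)
plate [542.8, 321.7] [ 0.3218 -0.2305  0.03  ]
rib_end [82.1, 98.1] [0.5558 0.1068 0.044 ]
837
794 [0.5553 0.1054 0.04  ] [0.6349 0.1152 0.045 ] ((595.1193237304688, 110.48670959472656), (79.54788970947266, 8.491866111755371), 1.4695112705230713)
```

```bash
cat >> h.py <<'E'
def rel(targets,M=None,p0=None,yaw0=None):
    o=get_obs();M=R.from_quat(o['tool_rot']).as_matrix() if M is None else M;p0=o['eef_pos'] if p0 is None else p0
    y0=np.degrees(np.arctan2(M[1,0],M[0,0]))
    for t in targets: print(np.round(M.T@(np.array(t[:3])-p0)*100,2),'spin',round(-(t[3]-y0),2))
E
python3 - <<'E'
from h import *
print(get_obs()['eef_pos'],get_obs()['tool_rot'])
rel([(.4355,.0185,.12,-12.2),(.4355,.0185,.033,-12.2)])
E
```

```text
[ 0.42196888 -0.04812017  0.13610475] [ 9.97069497e-01 -7.28636186e-02  8.67080218e-04 -2.32928849e-02]
[ 0.37 -6.71  1.92] spin 3.84
[ 0.39 -6.3  10.61] spin 3.84
```

Emit:
arm_command --pt "0.2 -3.4 0.8" --pt "0.4 -6.6 1.9" --pt "0.4 -6.5 4.5" --pt "0.4 -6.4 7.5" --pt "0.4 -6.3 10.3" --spin '[2,3.8,3.8,3.8,3.8]'

```text
clock: 4.85
eef_pos: [0.4273, -0.0353, 0.0346]
tool_rot: [0.996, -0.073, -0.0, -0.046]
ft_force: [0.6, 0.4, -0.6]
grip_width: 0.0599
grasp_force: 0.0
```

```bash
python3 - <<'E'
from h import *
o=get_obs();print(o['clock'],o['eef_pos'],o['tool_rot'],o['ft_force'])
C=np.array([.5505,.0563]);g=.0255;Rg=np.array([[np.cos(g),-np.sin(g)],[np.sin(g),np.cos(g)]])
pc=np.array([.5176,.0007]);l0=Rg.T@(pc-C);print('plate local',l0)
T=[]
for s in np.linspace(0,1,11):
    l=np.array([l0[0]+s*(.055-l0[0]),l0[1]]);w=C+Rg@l;ph=np.radians(-12.2+min(1,s/.8)*(13.66))
    p=w-.056*np.array([np.cos(ph),np.sin(ph)]);T.append((*p,.032,np.degrees(ph)))
print(np.round(T,4));rel(T)
E
```

```text
4.85 [ 0.42730093 -0.0353018   0.03461529] [ 9.96287607e-01 -7.29659988e-02 -1.04015720e-04 -4.56832103e-02] [ 0.61979089  0.39654348 -0.57691645]
plate local [-0.03430695 -0.05474306]
[[ 4.62900e-01  1.25000e-02  3.20000e-02 -1.22000e+01]
 [ 4.71500e-01  1.11000e-02  3.20000e-02 -1.04925e+01]
 [ 4.80100e-01  9.70000e-03  3.20000e-02 -8.78500e+00]
 [ 4.88800e-01  8.30000e-03  3.20000e-02 -7.07750e+00]
 [ 4.97600e-01  6.90000e-03  3.20000e-02 -5.37000e+00]
 [ 5.06400e-01  5.40000e-03  3.20000e-02 -3.66250e+00]
 [ 5.15200e-01  4.00000e-03  3.20000e-02 -1.95500e+00]
 [ 5.24100e-01  2.50000e-03  3.20000e-02 -2.47500e-01]
 [ 5.33000e-01  1.10000e-03  3.20000e-02  1.46000e+00]
 [ 5.42000e-01  1.30000e-03  3.20000e-02  1.46000e+00]
 [ 5.50900e-01  1.60000e-03  3.20000e-02  1.46000e+00]]
[ 2.82 -5.21  0.72] spin 3.84
[ 3.7  -5.19  0.71] spin 2.13
[ 4.57 -5.18  0.7 ] spin 0.43
[ 5.45 -5.16  0.7 ] spin -1.28
[ 6.34 -5.15  0.69] spin -2.99
[ 7.23 -5.14  0.68] spin -4.7
[ 8.13 -5.12  0.67] spin -6.4
[ 9.03 -5.11  0.67] spin -8.11
[ 9.93 -5.1   0.66] spin -9.82
[10.81 -5.25  0.67] spin -9.82
[11.69 -5.4   0.68] spin -9.82
```

```bash
python3 - <<'E'
from h import *
o=get_obs();print(o['joint_pos'],R.from_quat(o['tool_rot']).as_matrix())
E
```

```text
[-0.14689376  0.30816083 -0.48224675  0.78735341  0.09113346  3.14059604] [[ 0.9893519  -0.14539974  0.00645938]
 [-0.14538074 -0.98517801  0.09104241]
 [-0.0068739  -0.09101205 -0.99582607]]
```

Joint 6 reached its limit (3.14), which tilted the tool. I raise the hand and make a half turn the other way.

Emit:
arm_command --pt "0 0 -2" --pt "0 0 -5" --pt "0 0 -8" --pt "0 0 -10" --pt "0 0 -10" --spin '[0,0,-8,-18,-28]'

```text
clock: 5.48
eef_pos: [0.4282, -0.0447, 0.1368]
tool_rot: [0.984, 0.173, 0.013, -0.044]
ft_force: [0.2, -0.5, 0.0]
grip_width: 0.06
grasp_force: 0.0
```

```bash
python3 - <<'E'
from h import *
o=get_obs();print(o['joint_pos'],o['eef_pos'],R.from_quat(o['tool_rot']).as_matrix())
E
```

```text
[-0.16811716  0.17758011 -0.33738716  1.06092389  0.09100777  2.62509154] [ 0.42822027 -0.04469999  0.1367991 ] [[ 0.93979797  0.34157815  0.01020479]
 [ 0.33932805 -0.9363094   0.09044986]
 [ 0.04045054 -0.08154183 -0.99584873]]
```

Emit:
arm_command --pt "0 0 0" --pt "0 0 0" --pt "0 0 0" --pt "0 0 0" --pt "0 0 0" --spin '[-10,-20,-30,-40,-50]'

```text
clock: 6.1
eef_pos: [0.4267, -0.0443, 0.1349]
tool_rot: [0.819, 0.573, 0.029, -0.036]
ft_force: [-0.6, -1.4, 0.3]
grip_width: 0.0602
grasp_force: 0.0
```

Emit:
arm_command --pt "0 0 0" --pt "0 0 0" --pt "0 0 0" --pt "0 0 0" --pt "0 0 0" --spin '[-10,-20,-30,-40,-50]'

```text
clock: 6.72
eef_pos: [0.4267, -0.0443, 0.1349]
tool_rot: [0.5, 0.865, 0.041, -0.02]
ft_force: [-0.3, 0.1, 0.4]
grip_width: 0.0599
grasp_force: 0.0
```

Emit:
arm_command --pt "0 0 0" --pt "0 0 0" --pt "0 0 0" --pt "0 0 0" --pt "0 0 0" --spin '[-10,-20,-30,-40,-48]'

```text
clock: 7.35
eef_pos: [0.4266, -0.0443, 0.1349]
tool_rot: [0.105, 0.993, 0.046, -0.002]
ft_force: [0.4, -0.3, 0.3]
grip_width: 0.0601
grasp_force: 0.0
```

```bash
python3 - <<'E'
from h import *
o=get_obs();print(o['clock'],o['joint_pos'],o['eef_pos'],R.from_quat(o['tool_rot']).as_matrix())
rel([(.4355,.0185,.12,167.8),(.4355,.0185,.033,167.8)])
E
```

```text
7.35 [-0.16786525  0.17977931 -0.34020472  1.06021404  0.0910275   0.04300083] [ 0.4266474  -0.04431762  0.1348931 ] [[-0.97779999  0.20945574  0.00595662]
 [ 0.20911788  0.97362949  0.09118839]
 [ 0.01330039  0.09040964 -0.99581584]]
[0.43 6.17 2.06] spin 0.13
[ 0.31  5.38 10.72] spin 0.13
```

Emit:
arm_command --pt "0.2 3 1" --pt "0.4 6 2" --pt "0.4 5.8 4.5" --pt "0.4 5.6 7.5" --pt "0.3 5.4 10" --spin '[0,0,0,0,0]'

```text
clock: 7.98
eef_pos: [0.4356, 0.018, 0.0393]
tool_rot: [0.107, 0.993, 0.046, -0.002]
ft_force: [0.5, -0.7, -0.3]
grip_width: 0.0601
grasp_force: 0.0
```

```bash
cat > push.py <<'E'
from h import *
o=get_obs();print(o['clock'],o['eef_pos'],o['joint_pos'][5],o['ft_force'])
C=np.array([.5505,.0563]);g=.0255;Rg=np.array([[np.cos(g),-np.sin(g)],[np.sin(g),np.cos(g)]])
pc=np.array([.5176,.0007]);l0=Rg.T@(pc-C)
T=[]
for s in np.linspace(0,1,13):
    l=np.array([l0[0]+s*(.055-l0[0]),l0[1]]);w=C+Rg@l;ph=np.radians(-12.2+min(1,s/.8)*(13.66))
    p=w-.056*np.array([np.cos(ph),np.sin(ph)]);T.append((*p,.034,np.degrees(ph)+180))
rel(T)
E
python3 push.py; python3 - <<'E'
from h import *
c=camera('wrist');save(c,'w3')
E
```

```text
7.975 [0.43555413 0.01803138 0.03932636] 0.19370290717681504 [ 0.46999984 -0.67988936 -0.3051214 ]
[-2.79  0.    0.5 ] spin -0.12
[-3.52  0.04  0.49] spin -1.54
[-4.25  0.08  0.48] spin -2.96
[-4.98  0.12  0.48] spin -4.39
[-5.71  0.16  0.47] spin -5.81
[-6.45  0.2   0.46] spin -7.23
[-7.19  0.24  0.46] spin -8.66
[-7.94  0.28  0.45] spin -10.08
[-8.69  0.32  0.44] spin -11.5
[-9.44  0.36  0.43] spin -12.92
[-10.18   0.46   0.43] spin -13.78
[-10.9    0.64   0.44] spin -13.78
[-11.63   0.81   0.45] spin -13.78
```

View pics/w3.png

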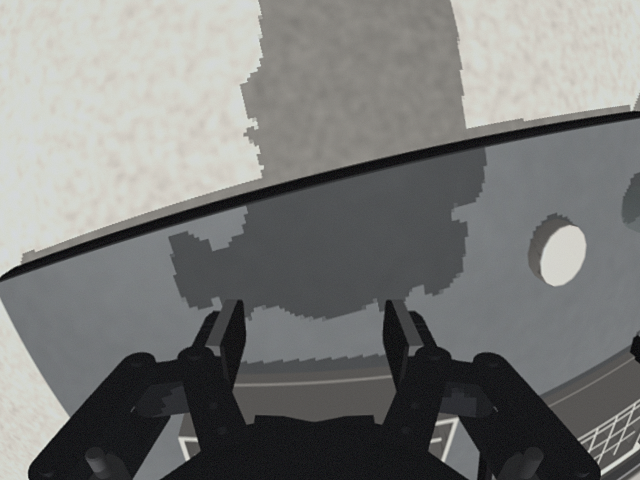

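The camera now faces back. The plate's front side lies below the fingers, around (320,375), and is centred between them. I descend and push steadily.

Emit:
arm_command --pt "-0.5 0 0.3" --pt "-1.1 0 0.5" --pt "-1.7 0 0.5" --pt "-2.2 0 0.5" --pt "-2.7 0 0.5" --spin '[0,0,0,0,-0.1]'

```text
clock: 8.65
eef_pos: [0.4633, 0.0121, 0.0362]
tool_rot: [0.107, 0.993, 0.045, -0.001]
ft_force: [-0.2, -0.5, 0.0]
grip_width: 0.0604
grasp_force: 0.0
```

```bash
python3 push.py
```

```text
8.65 [0.4633379  0.01211322 0.03617395] 0.18144712944316846 [-0.22356408 -0.46869554  0.00295647]
[0.05 0.01 0.22] spin -0.05
[-0.67  0.05  0.22] spin -1.47
[-1.4   0.09  0.21] spin -2.9
[-2.13  0.13  0.21] spin -4.32
[-2.87  0.16  0.2 ] spin -5.74
[-3.61  0.2   0.2 ] spin -7.17
[-4.35  0.24  0.19] spin -8.59
[-5.09  0.28  0.19] spin -10.01
[-5.84  0.32  0.18] spin -11.43
[-6.59  0.36  0.18] spin -12.86
[-7.34  0.46  0.18] spin -13.71
[-8.06  0.64  0.18] spin -13.71
[-8.78  0.81  0.19] spin -13.71
```

Emit:
arm_command --pt "-0.6 0 0" --pt "-1.3 0.1 0" --pt "-2.0 0.1 0" --pt "-2.7 0.2 0" --pt "-3.4 0.2 0" --spin '[-1.3,-2.7,-4.1,-5.5,-6.9]'

```text
clock: 9.28
eef_pos: [0.4967, 0.007, 0.0354]
tool_rot: [0.046, 0.998, 0.045, 0.001]
ft_force: [-2.7, -1.1, 0.7]
grip_width: 0.0598
grasp_force: 1.1
```

```bash
python3 push.py;  python3 - <<'E'
from h import *
c=camera('top');m,W=fitplate(c,0,(.4,.64,-.12,.1));print(platefit(c,(.4,.64,-.12,.1),W))
E
```

```text
9.275 [0.49672509 0.00697868 0.03544567] 0.050979358771589385 [-2.70916761 -1.14868276  0.74987874]
[3.42 0.23 0.17] spin 6.93
[2.7  0.18 0.16] spin 5.5
[1.97 0.13 0.16] spin 4.08
[1.24 0.07 0.15] spin 2.66
[0.51 0.02 0.15] spin 1.24
[-0.23 -0.03  0.14] spin -0.19
[-0.97 -0.08  0.14] spin -1.61
[-1.72 -0.13  0.13] spin -3.03
[-2.47 -0.18  0.13] spin -4.46
[-3.22 -0.23  0.12] spin -5.88
[-3.97 -0.23  0.12] spin -6.73
[-4.71 -0.14  0.13] spin -6.73
[-5.44 -0.05  0.13] spin -6.73
(((544.8788452148438, 47.5165901184082), (37.2275390625, 101.05426025390625), 83.82140350341797), np.float64(0.072369206234039), 53)
```

Emit:
arm_command --pt "-0.7 0 0" --pt "-1.4 -0.1 0" --pt "-2.1 -0.2 0" --pt "-2.8 -0.2 0" --pt "-3.5 -0.2 0" --spin '[-1.4,-2.8,-4.2,-5.5,-6.7]'

```text
clock: 9.95
eef_pos: [0.5315, 0.0016, 0.0353]
tool_rot: [-0.012, 0.999, 0.045, 0.004]
ft_force: [-0.9, -0.1, 0.3]
grip_width: 0.0597
grasp_force: 0.9
```

```bash
python3 push.py|head -1;  python3 - <<'E'
from h import *
c=camera('top');im=cv2.resize(c['pixels'][170:300,230:410,::-1],None,fx=4,fy=4,interpolation=3);cv2.imwrite('pics/t4.png',im)
E
```

```text
9.95 [0.53147791 0.00164473 0.03527193] -0.0728493416059187 [-0.85244692 -0.13407505  0.29362304]
```

View pics/t4.png

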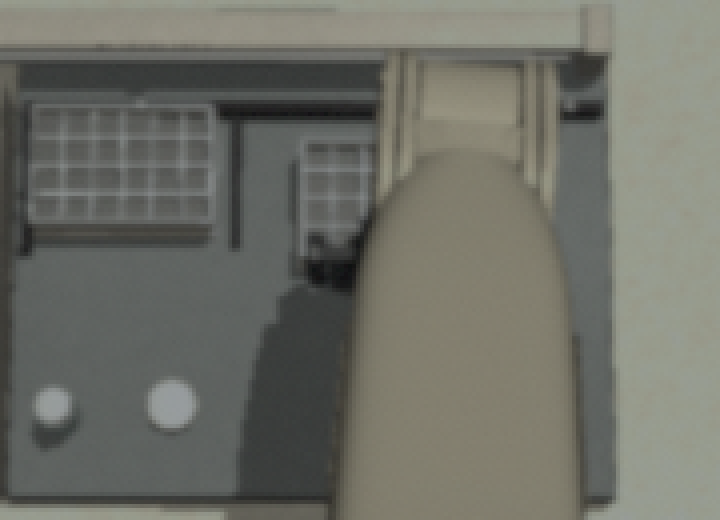

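The plate is square now, its left part visible at (335,210) in the crop, and it has about 2 cm to go to the stop. I push slowly onto it.

Emit:
arm_command --pt "-0.5 0 0" --pt "-1.0 0 0" --pt "-1.4 0 0" --pt "-1.7 0 0" --pt "-1.9 0 0" --spin '[0,0,0,0,0]'

```text
clock: 10.62
eef_pos: [0.5501, 0.0022, 0.0354]
tool_rot: [-0.012, 0.999, 0.045, 0.004]
ft_force: [-1.2, 0.7, -1.8]
grip_width: 0.06
grasp_force: 0.6
```

Emit:
arm_command --pt "-0.1 0 0" --pt "-0.2 0 0" --pt "-0.3 0 0" --pt "-0.3 0 0" --pt "-0.3 0 0" --spin '[0,0,0,0,0]'

```text
clock: 11.25
eef_pos: [0.5531, 0.0022, 0.0356]
tool_rot: [-0.012, 0.999, 0.045, 0.004]
ft_force: [0.2, -0.1, -0.6]
grip_width: 0.0598
grasp_force: 0.4
```

Emit:
arm_command --pt "-0.1 0 0" --pt "-0.2 0 0" --pt "-0.3 0 0" --pt "-0.3 0 0" --pt "-0.3 0 0" --spin '[0,0,0,0,0]'

```text
clock: 11.88
eef_pos: [0.5557, 0.0023, 0.0356]
tool_rot: [-0.012, 0.999, 0.045, 0.004]
ft_force: [-4.1, -1.3, 1.5]
grip_width: 0.0601
grasp_force: 1.7
```

Emit:
arm_command --pt "-0.1 0 0" --pt "-0.2 0 0" --pt "-0.2 0 0" --pt "-0.2 0 0" --pt "-0.2 0 0" --spin '[0,0,0,0,0]'

```text
clock: 12.5
eef_pos: [0.5556, 0.0023, 0.0353]
tool_rot: [-0.011, 0.999, 0.045, 0.002]
ft_force: [-7.9, -1.4, 5.7]
grip_width: 0.0602
grasp_force: 4.0
```

The force rises and the TCP stalls at x = 0.5556, so the plate is on the stop. I back off, lift and look.

Emit:
arm_command --pt "0.7 0 0" --pt "2 0 0" --pt "4 0 -1" --pt "5 0 -5" --pt "5 0 -9" --spin '[0,0,0,0,8]'

```text
clock: 13.12
eef_pos: [0.5058, -0.0069, 0.1253]
tool_rot: [0.06, 0.997, 0.045, 0.0]
ft_force: [0.6, 0.3, 0.1]
grip_width: 0.0601
grasp_force: 0.0
```

Emit:
arm_command --pt "0 -2 -1" --pt "0 -5 -1" --pt "0 -9 -1" --pt "0 -14 -1" --pt "0 -17 -1" --spin '[10,20,30,40,50]' --jaw 3.5

```text
clock: 13.75
eef_pos: [0.4871, -0.178, 0.1192]
tool_rot: [0.477, 0.878, 0.041, -0.018]
ft_force: [1.1, 0.8, 0.0]
grip_width: 0.0347
grasp_force: 0.0
```

```bash
python3 - <<'E'
from h import *
np.set_printoptions(precision=4,suppress=True)
o=get_obs();print(o['clock'],o['eef_pos'],o['tool_rot'],o['joint_pos'])
C=np.array([.5505,.0563]);g=.0255;Rg=np.array([[np.cos(g),-np.sin(g)],[np.sin(g),np.cos(g)]])
c=camera('top');m,W=fitplate(c,0,(.5,.665,-.12,.1));f=platefit(c,(.5,.665,-.12,.095),W);print(f,Rg.T@(np.array(f[0][0])/1000-C))
c=camera('wrist');f=platefit(c,(.5,.665,-.12,.095));print(f,Rg.T@(np.array(f[0][0])/1000-C))
T=[]
for l,z in [((.05,-.175),.12),((.05,-.175),.04)]: T.append((*(C+Rg@l),z,91.46))
print(T);rel(T)
E
```

```text
13.75 [ 0.4871 -0.178   0.1192] [ 0.4774  0.8775  0.0414 -0.0177] [-0.4004  0.3732 -0.117   1.1079  0.0858  0.5949]
(((607.0404052734375, 3.548290252685547), (84.36876678466797, 123.88187408447266), 1.2955609560012817), np.float64(0.07293813756032949), 195) [ 0.0552 -0.0542]
(((609.824462890625, 3.530414581298828), (85.81878662109375, 126.47114562988281), 1.3129311800003052), np.float64(0.0726121663280694), 2027) [ 0.058  -0.0543]
[(np.float64(0.6049457610231526), np.float64(-0.11736824438166514), 0.12, 91.46), (np.float64(0.6049457610231526), np.float64(-0.11736824438166514), 0.04, 91.46)]
[-1.29 13.22  0.54] spin 31.65
[-1.86 12.78  8.51] spin 31.65
```

Emit:
arm_command --pt "-0.3 3 0.1" --pt "-0.6 6 0.2" --pt "-1 9.5 0.4" --pt "-1.2 12.5 0.5" --pt "-1.3 13.2 0.5" --spin '[8,16,24,31.6,31.6]'

```text
clock: 14.48
eef_pos: [0.6062, -0.1122, 0.1206]
tool_rot: [0.694, 0.719, 0.035, -0.029]
ft_force: [-0.4, -0.2, 0.5]
grip_width: 0.0351
grasp_force: 0.0
```

```bash
cat > p2.py <<'E'
from h import *
np.set_printoptions(precision=4,suppress=True)
o=get_obs();print(o['clock'],o['eef_pos'],o['joint_pos'],o['ft_force'])
C=np.array([.5505,.0563]);g=.0255;Rg=np.array([[np.cos(g),-np.sin(g)],[np.sin(g),np.cos(g)]])
print('tcp local',Rg.T@(o['eef_pos'][:2]-C))
rel([(*(C+Rg@l),z,91.46) for l,z in [((.05,-.165),.036),((.05,-.13),.036),((.05,-.09),.036)]])
E
python3 p2.py
```

```text
14.475 [ 0.6062 -0.1122  0.1206] [-0.2272  0.5431  0.1604  1.2008  0.09    1.3078] [-0.3561 -0.1848  0.5268]
tcp local [ 0.0513 -0.1698]
[-0.28 -0.22  8.47] spin 0.58
[ 3.21 -0.19  8.78] spin 0.58
[ 7.19 -0.15  9.14] spin 0.58
```

Emit:
arm_command --pt "-0.2 -0.2 2.5" --pt "-0.3 -0.2 5" --pt "-0.3 -0.2 7" --pt "-0.3 -0.2 8" --pt "-0.3 -0.2 8.5" --spin '[0.6,0.6,0.6,0.6,0.6]'

```text
clock: 15.1
eef_pos: [0.6032, -0.1095, 0.0356]
tool_rot: [0.699, 0.714, 0.035, -0.029]
ft_force: [-0.8, 0.3, -0.4]
grip_width: 0.0353
grasp_force: 0.0
```

```bash
python3 p2.py
```

```text
15.1 [ 0.6032 -0.1095  0.0356] [-0.2239  0.614   0.0435  1.0138  0.0896  1.3258] [-0.7573  0.3367 -0.393 ]
tcp local [ 0.0485 -0.1671]
[ 0.21  0.15 -0.02] spin -0.26
[3.7  0.14 0.3 ] spin -0.26
[7.68 0.11 0.66] spin -0.26
```

Emit:
arm_command --pt "0.7 0 0.1" --pt "1.5 0 0.1" --pt "2.3 0.1 0.2" --pt "2.9 0.1 0.2" --pt "3.4 0.1 0.3" --spin '[0,0,0,0,-0.2]'

```text
clock: 15.72
eef_pos: [0.6042, -0.0748, 0.0361]
tool_rot: [0.698, 0.715, 0.035, -0.029]
ft_force: [0.9, 0.1, -0.8]
grip_width: 0.0349
grasp_force: 0.0
```

Emit:
arm_command --pt "0.4 0 0" --pt "0.9 0 0.1" --pt "1.5 0 0.1" --pt "2.1 0 0.2" --pt "2.7 0 0.2" --spin '[0,0,0,0,0]'

```text
clock: 16.35
eef_pos: [0.6032, -0.0479, 0.0361]
tool_rot: [0.698, 0.714, 0.035, -0.029]
ft_force: [-0.7, -1.0, -2.0]
grip_width: 0.0352
grasp_force: 0.6
```

```bash
python3 p2.py; python3 - <<'E'
from h import *
C=np.array([.5505,.0563]);g=.0255;Rg=np.array([[np.cos(g),-np.sin(g)],[np.sin(g),np.cos(g)]])
for n in ['top','wrist']:
    c=camera(n);W=fitplate(c,0,(.5,.665,-.12,.1))[1] if n=='top' else wcloud(c)
    try:
        f=platefit(c,(.5,.665,-.12,.106),W);print(f,Rg.T@(np.array(f[0][0])/1000-C))
    except Exception as e: print(e)
save(c,'w6')
E
```

```text
16.35 [ 0.6032 -0.0479  0.0361] [-0.1247  0.5934  0.0071  0.989   0.0908  1.423 ] [-0.6982 -0.9989 -1.9971]
tcp local [ 0.0501 -0.1055]
[-5.93  0.01 -0.52] spin -0.12
[-2.44  0.   -0.21] spin -0.12
[ 1.54 -0.01  0.15] spin -0.12
(((607.0428466796875, 29.44884490966797), (84.08679962158203, 119.82742309570312), 0.910401463508606), np.float64(0.0727617213139003), 143) [ 0.05583983 -0.02828411]
(((606.553955078125, 6.551311492919922), (89.51045989990234, 137.51730346679688), 1.2932658195495605), np.float64(0.07269170477405071), 9524) [ 0.05476728 -0.05116174]
```

View pics/w6.png

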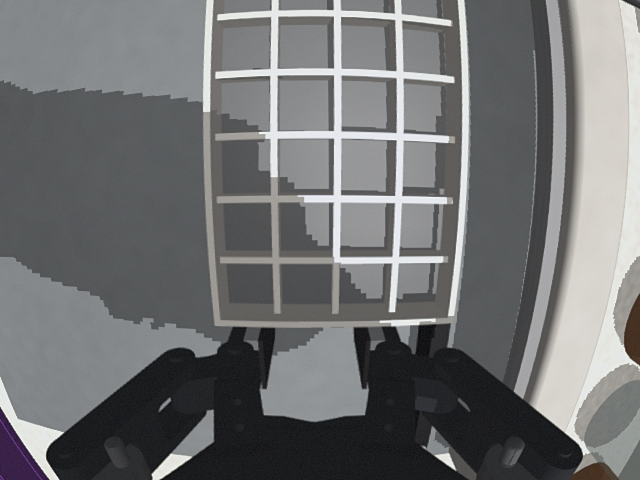

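The wrist view shows the plate upright and square. Its right end, at (330,322), is against both fingers, and the black stop shows at (435,380), in line with the plate's back side. About 1.5 cm remains to the rib.

Emit:
arm_command --pt "0.4 0 0" --pt "0.8 0 0.1" --pt "1.1 0 0.1" --pt "1.3 0 0.1" --pt "1.5 0 0.1" --spin '[0,0,0,0,0]'

```text
clock: 17.08
eef_pos: [0.6029, -0.0331, 0.0365]
tool_rot: [0.698, 0.714, 0.035, -0.029]
ft_force: [-0.5, -0.6, -1.2]
grip_width: 0.0353
grasp_force: 0.6
```

Emit:
arm_command --pt "0.1 0 0" --pt "0.2 0 0" --pt "0.2 0 0" --pt "0.2 0 0" --pt "0.2 0 0" --spin '[0,0,0,0,0]'

```text
clock: 17.7
eef_pos: [0.6031, -0.0312, 0.037]
tool_rot: [0.698, 0.714, 0.035, -0.029]
ft_force: [-0.1, 0.2, 0.2]
grip_width: 0.0357
grasp_force: 0.1
```

Emit:
arm_command --pt "0.1 0 0" --pt "0.2 0 0" --pt "0.3 0 0" --pt "0.3 0 0" --pt "0.3 0 0" --spin '[0,0,0,0,0]'

```text
clock: 18.32
eef_pos: [0.6033, -0.0298, 0.0371]
tool_rot: [0.699, 0.714, 0.034, -0.028]
ft_force: [0.5, -6.1, -1.0]
grip_width: 0.035
grasp_force: 2.6
```

Emit:
arm_command --pt "0.1 0 0" --pt "0.2 0 0" --pt "0.2 0 0" --pt "0.2 0 0" --pt "0.2 0 0" --spin '[0,0,0,0,0]'

```text
clock: 18.95
eef_pos: [0.6032, -0.0297, 0.0372]
tool_rot: [0.699, 0.714, 0.033, -0.027]
ft_force: [0.2, -10.3, -1.5]
grip_width: 0.0347
grasp_force: 4.8
```

The plate is on the rib: 10 N and the TCP has stalled. I back off, lift clear and measure.

Emit:
arm_command --pt "-0.5 0 0" --pt "-1.5 0 -0.1" --pt "-3.5 0 -0.3" --pt "-5 0 -3" --pt "-5.5 0 -7" --spin '[0,0,0,0,0]'

```text
clock: 19.58
eef_pos: [0.6023, -0.0891, 0.1012]
tool_rot: [0.699, 0.714, 0.034, -0.031]
ft_force: [1.1, 0.1, 0.1]
grip_width: 0.0352
grasp_force: 0.0
```

Emit:
arm_command --pt "-2 -2 -2" --pt "-4 -5 -3" --pt "-6 -9 -4" --pt "-8 -12 -4" --pt "-9 -13 -4" --spin '[0,0,0,0,0]'

```text
clock: 20.2
eef_pos: [0.4739, -0.1851, 0.1329]
tool_rot: [0.699, 0.714, 0.035, -0.029]
ft_force: [-0.5, -0.5, -0.1]
grip_width: 0.0351
grasp_force: 0.0
```

```bash
python3 - <<'E'
from h import *
np.set_printoptions(precision=4,suppress=True)
o=get_obs();print(o['clock'],o['eef_pos'],o['ft_force'])
C=np.array([.5505,.0563]);g=.0255;Rg=np.array([[np.cos(g),-np.sin(g)],[np.sin(g),np.cos(g)]])
for n in ['top','wrist']:
    c=camera(n);W=fitplate(c,0,(.5,.665,-.12,.1))[1] if n=='top' else wcloud(c)
    f=platefit(c,(.5,.665,-.12,.113),W);print(n,f,Rg.T@(np.array(f[0][0])/1000-C))
    save(c,n+'7')
a=cv2.imread('pics/top7.png')
b=cv2.imread('pics/wrist7.png')
cv2.imwrite('pics/f7.png',np.vstack([cv2.resize(a[170:300,220:420],(700,300),interpolation=3),cv2.resize(b[0:240],(700,300))]))
E
```

```text
20.2 [ 0.4739 -0.1851  0.1329] [-0.4803 -0.4882 -0.1013]
top (((606.7409057617188, 44.759605407714844), (83.55487060546875, 124.06299591064453), 1.4872404336929321), np.float64(0.07294388541875528), 181) [ 0.0559 -0.013 ]
wrist (((611.9097290039062, -15.236862182617188), (87.09937286376953, 24.50786781311035), 15.017085075378418), np.float64(0.0726399395586994), 662) [ 0.0596 -0.0731]
```

View pics/f7.png

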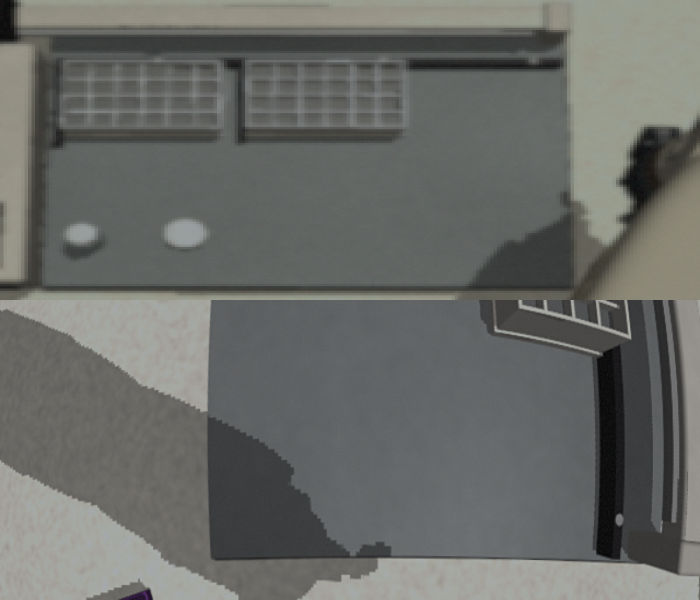

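The plate sits square in the corner: local (55.9, -13.0) mm against a nominal (57, -14), with yaw equal to the collector's. The docked plate, vial and cap show unmoved, and the hand is clear.

```bash
python3 -c "
from workcell import *
print(job_done())"
```

```text
the job is handed in; nothing more can be done
None
```

I pushed the white plate square into the corner, against the back stop and the rib, and handed the job in at about 20 s with the hand clear; the last view put it about 1 mm from its docked place.

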